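# Hang the ear defenders and set the hanger's bearing cap

## Robot

A 7-joint arm with a two-finger parallel gripper is mounted at the origin on the work surface. World frame = base frame: x ahead of the robot, y to its left, z up, the work surface at z = 0. Lengths are in m, angles in rad, forces in N, time in s.
With the tool pointing down it reaches from about 0.425 to 0.95 m from the base axis. Payload 4.7 kg.
Tool frame: the origin (TCP) lies between the finger pads; the fingertips stand 25 mm ahead of it and the grasp point (between the pads) lies 6 mm ahead of it; z points along the fingers, y is the line along which they close (so a half turn about z gives the same grasp; the last joint's range is limited). The gripper opens to 85 mm and grips with 20 to 120 N. Pads are 22 mm wide; open, the fingers measure 114 mm over their backs; the gripper's body (76 mm by 85 mm) begins 54 mm behind the grasp point. The pads swing forward as they close: fully open they stand 13 mm farther back than shut.
Start: joints at [-1.281, 0.469, -0.049, 1.532, 0.024, 1.141, -0.082], TCP at [0.212, 0.641, 0.256] pointing down, gripper open.
Joint ranges: [-2.59, 2.59], [-0.33, 1.99], [-1.39, 1.29], [0.1, 2.45], [-1.04, 4.18], [0.21, 1.99], [-2.66, 2.66]. Speed limits (rad/s): [2.57, 2.57, 3.14, 3.14, 3.14, 3.14, 3.14].

## Interface

Orientations are given as a 3x3 rotation matrix whose columns are the frame's x, y, z axes.
In Python, from rig import * gives the robot as it stands. Calls block until the motion is done:
- movep(position, orientation): joint-space move of the TCP to a pose.
- move_l(position, attitude=None, feed=0.15, until_force=None): straight line of the TCP; attitude=None keeps the orientation; feed is the mean speed in m/s. With until_force (N) it stops when the force on the tool has changed by that much, and returns True; else False.
- move_joints(angles): joint-space move.
- command_gripper(opening, newtons=None): finger opening in m; newtons is the grip in N (None keeps the last); returns when the fingers have stopped.
- sleep(seconds).
- inverse_kinematics(position, orientation): joint angles nearest the present ones, or None.
- sense(): the state.
- camera(name): name is "scene" or "side" or "wrist"; returns (picture, depth): 480x640x3 uint8, red, green, blue; 480x640 float32, m along the optical axis (not along the pixel's ray), 0 where there is no reading.
- camera_params(name): a dict with "K" (3x3 intrinsics, pixels), "position" and "rotation" of the camera in the world; the wrist camera has in their place "tool_from_camera" (4x4, takes a point from camera to tool coordinates, whose origin is the TCP and whose axes are the flange's). Camera axes: x right, y down, z forward; pixel columns grow to the right and rows downward; lengths in m; the calibration is good to about 2 mm. The wrist camera is an equidistant fisheye: a pixel r from the principal point sees the ray r / f radians off the axis. A picture is of the moment at which its call begins: read the wrist's pose just before it. camera_params takes no time and is no camera call.
A pose or a line that the arm cannot do raises Unreachable and nothing moves.
- finish_job(): hands the job in; it is judged then, once.
The state is a dict: "time_s": time; "joint_pos": joint angles; "qd": joint speeds; "joint_efforts": joint torques, N m; "position": TCP position; "tcp_rot": TCP orientation; "wrist_force": force on the tool from outside, world axes, zero at the start; "ft_torque": the same for the moment, N m; "finger_gap": finger opening in m; "gripper_force": force on a finger pad.
Only numpy, scipy, OpenCV 4.12 (cv2) and the standard library are available. Lean on these libraries where they do the work, as an engineer would, in place of code of your own. Each camera call takes 0.05 s, during which the arm holds its last target. There are 200 camera calls.

## Task

First hang the ear defenders on the hanger stand's bar, headband over the bar with a cup down on either side, and let go of them, so that the hanger carries its load. Then set its bearing: screw the knurled cap on the post clockwise all the way down until it bottoms out, back it off a quarter turn, and finish while still gripping the cap there, so that I can lock it. Leave the file and the hammer lying where they are.

Things in the scene. Friction and masses are not known exactly. Their poses are not given: they have to be found in the camera images.
- stand: hanger stand fixed to the bench (sizes in mm). Origin on the bench under the middle of the post, z up. Base 120 x 120 x 12, round post 26 diameter, dark collar 40 diameter from 148 to 188 high, cap on top of it. A bare round steel bar runs level from the post along the stand's +y and ends in a round stop, 26 diameter, 205 to 217 from the post axis.
- bar_mid (a point): point on the axis of the stand's level steel bar (14 mm diameter), 125 mm from the post axis, 168 mm above the bench (top of the bar 175): middle of the free length. Its y axis runs along the bar away from the post.
- cap_top (a point): centre of the top face of the knurled steel cap on the post: a round cylinder 44 mm diameter, 36 high, axis vertical, right-hand thread. Clockwise from above takes it down, 4 mm a turn. Fully down its top is 226 mm above the bench and its lower face 2 above the collar. It starts up to 2.5 mm higher, drags with about 0.08 N m, stops dead at the bottom and stays where left.
- cap (a joint): turn of the knurled cap in rad: 0 = bottomed out (hard stop), growing as it is unscrewed (counter-clockwise from above); 1.57 = a quarter turn off the bottom. It starts already on the thread, 1.9 to 3.6 rad short of the bottom.
- muffs: rigid ear defenders standing upright on their two cups, 0.18 to 0.3 kg, 174 x 64 x 159 mm high. Origin at bench level midway between the cups; x runs from cup to cup, y across the headband, z up. Grey cups 34 thick, 64 deep, 72 high at x = +-70; black cushions inside leave a gap of 76 between them.
- crown (a point): middle of the underside of the headband's padded crown, 145 mm above the underside of the cups; it rests on the bar when hung. The crown is a level block 68 long (x), 24 wide (y), 14 thick, above this point; pinch it from above across its 24 mm width.
- file: to be left alone: flat file with a wooden handle, lying flat, 275 mm long, 24 high; origin near its middle, handle towards its -x.
- hammer: to be left alone: hammer lying flat, 260 mm long, 26 high, handle towards its -x; origin at bench level near its middle.
Not all that is in view belongs to the job. What is shaped like the muffs but blue or orange is not meant.

How it is judged:
On the way, in this order (a step that is already met when the one before it is completed fails the run):
1. the ear defenders hang over the bar, let go and still (x of crown in the frame of stand between -0.03 and 0.03 m and y of crown in the frame of stand between 0.035 and 0.195 m and height (world z) of crown between 0.163 and 0.19 m and angle between muffs's own z axis and vertical below 0.35 rad and contact force between muffs and stand above 0.8 N and contact force between muffs and the arm below 0.1 N and contact force between muffs and the fingers below 0.1 N and linear speed of muffs below 0.06 m/s), for 0.2 s.
2. the cap is bottomed out (value of joint cap below 0.08 rad), for 0.1 s.
At the end, for the whole second after the job is handed in: Cap bottomed out (to 0.08 rad) after the hanging, now 1.57 +- 0.35 rad off the bottom, still, gripped with over 3 N; ear defenders hang still and untouched: crown within 30 mm of the bar sideways, 35-195 mm from the post, 163-190 mm above the bench, within 0.35 rad of upright (all of step 1 and value of joint cap between 1.22 and 1.92 rad and velocity of joint cap between -0.1 and 0.1 rad/s and contact force between the fingers and cap_c0 above 3 N); the arm keeps its last pose, push and grip.
It fails at once if the file or the hammer is knocked more than 40 mm away (distance of any of file, hammer from where it was at the start of the episode above 0.04 m).
It fails at once if the file or the hammer is knocked over (angle between any of file, hammer's own z axis and vertical above 0.6 rad).
It also fails if it takes over 64 s, if anything falls off the work surface, if the arm or the gripper's body presses on something with over 40 N, if the wrist force passes 120 N, or if a joint passes its speed limit or range.

## Working session

There is one attempt and no reset: what is moved stays moved. The work goes in short steps, each a Python script; the robot and the scene stay as the last script left them, time stands still between calls to the robot, and variables do not carry over. Pictures are saved under pics/ and viewed, at most 10 in all, crops included, and the job is handed in when it is done.

```bash
ls; mkdir -p pics; python3 - <<'E'
from rig import *
import cv2,numpy as np
for n in ("scene","side"):
    p,d=camera(n); cv2.imwrite(f"pics/{n}0.png",p[:,:,::-1]); np.savez(f"{n}0.npz",p=p,d=d)
    c=camera_params(n); print(n,c, (d>0).mean())
c=camera_params("wrist");print(c)
s=sense();print(s["time_s"],s["position"],s["finger_gap"])
E
```

```text
pics
scene {'K': array([[605.33234771,   0.        , 318.68027872],
       [  0.        , 605.33234771, 242.61276711],
       [  0.        ,   0.        ,   1.        ]]), 'position': array([1.16959793, 1.12986687, 1.09336364]), 'rotation': array([[-0.83152051,  0.32528525, -0.4502923 ],
       [ 0.55544155,  0.49801991, -0.66592857],
       [ 0.00763779, -0.80384431, -0.59479071]])} 0.9764029947916667
side {'K': array([[583.71321183,   0.        , 322.9757362 ],
       [  0.        , 583.71321183, 234.30221296],
       [  0.        ,   0.        ,   1.        ]]), 'position': array([ 0.39655403, -0.98937542,  1.08321416]), 'rotation': array([[ 0.99956683,  0.00236783,  0.02933495],
       [-0.02045552, -0.66073625,  0.75033938],
       [ 0.02115934, -0.75061442, -0.6604016 ]])} 0.99599609375
{'K': array([[371.64829954,   0.        , 318.21748494],
       [  0.        , 371.64829954, 241.26623633],
       [  0.        ,   0.        ,   1.        ]]), 'tool_from_camera': array([[-7.70229210e-04, -9.59387274e-01, -2.82091235e-01,
         7.15520335e-02],
       [ 9.99999449e-01, -5.37913042e-04, -9.00991693e-04,
         2.37469679e-04],
       [ 7.12659410e-04, -2.82091773e-01,  9.59387160e-01,
        -1.17449679e-01],
       [ 0.00000000e+00,  0.00000000e+00,  0.00000000e+00,
         1.00000000e+00]])}
0.1 [0.2114141  0.6405299  0.25537594] 0.08602631447508668
```

View pics/scene0.png

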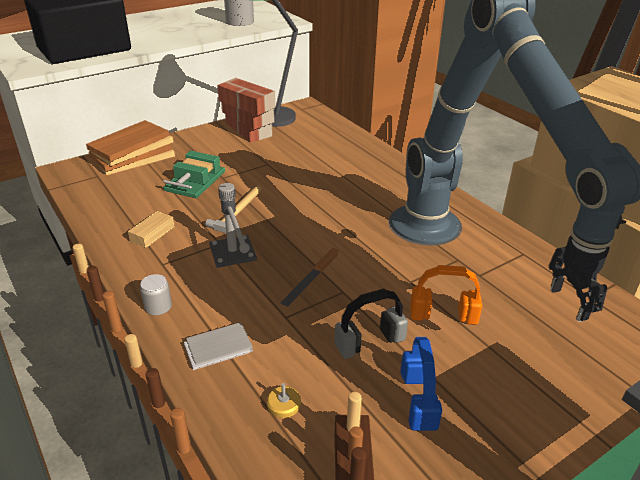

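View pics/side0.png

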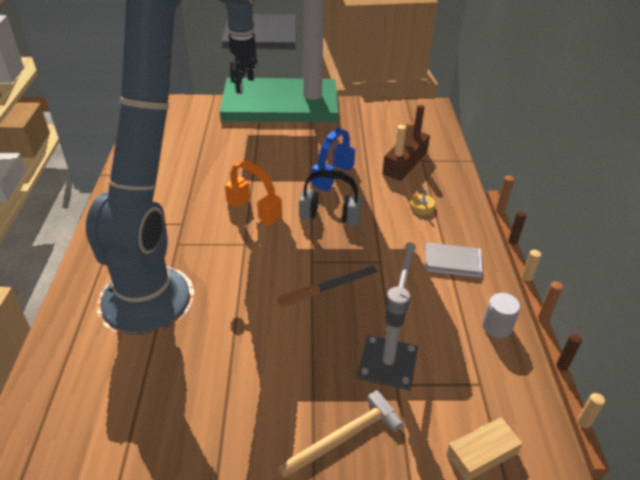

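Scene view: three headset-shaped things: orange (447,293), blue (422,385) and black/grey (372,322). The black/grey one has grey cups and a black band, so it fits the muffs. In the side view it is at (330,198). The stand is at scene (232,230) / side (390,340), and its bar runs to side (410,245). The file (side 330,285) and the hammer (side 340,435) lie clear of both. I'll confirm with an enlarged crop and measure from both views.

```bash
cat > h.py <<'E'
from rig import *
import numpy as np, cv2
def ray(n,uv):
    c=camera_params(n);d=np.linalg.inv(c["K"])@np.array([*uv,1.]);return c["position"],c["rotation"]@d
def plane(n,uv,z):
    o,d=ray(n,uv);return o+d*(z-o[2])/d[2]
def tri(a,b):
    (o1,d1),(o2,d2)=ray("scene",a),ray("side",b)
    s=np.linalg.lstsq(np.c_[d1,-d2],o2-o1,rcond=None)[0]
    p,q=o1+s[0]*d1,o2+s[1]*d2
    return (p+q)/2,np.linalg.norm(p-q)
def cloud(n,d,roi):
    u0,v0,u1,v1=roi;v,u=np.mgrid[v0:v1,u0:u1];c=camera_params(n)
    z=d[v0:v1,u0:u1];k=np.linalg.inv(c["K"])@np.stack([u,v,np.ones_like(u)]).reshape(3,-1)
    return (c["rotation"]@(k*z.ravel())).T+c["position"]
E
python3 - <<'E'
from h import *
R={"muff":{"scene":(332,285,412,360),"side":(296,166,364,226)},"stand":{"scene":(205,175,262,268),"side":(355,240,420,390)}}
ims=[]
for n in("scene","side"):
    f=np.load(n+"0.npz");p,d=f["p"],f["d"]
    hsv=cv2.cvtColor(p,cv2.COLOR_RGB2HSV)
    for o in R:
        u0,v0,u1,v1=R[o][n];P=cloud(n,d,R[o][n]);S=hsv[v0:v1,u0:u1].reshape(-1,3)
        c=p[v0:v1,u0:u1];ims.append(cv2.resize(c,None,fx=300/c.shape[0],fy=300/c.shape[0],interpolation=cv2.INTER_CUBIC))
        g=S[:,1]<90
        for lo,hi in([(.01,.075),(.135,.15),(.15,.175)] if o=="muff" else [(.008,.02),(.16,.18),(.215,.222),(.222,.24)]):
            Q=P[g&(P[:,2]>lo)&(P[:,2]<hi)]
            if len(Q)>5:
                r=cv2.minAreaRect(Q[:,:2].astype(np.float32)*1000);print(n,o,lo,hi,len(Q),np.median(Q,0).round(4),Q[:,2].max().round(3),np.round(r[0]),np.round(r[1]),round(r[2],1))
w=[cv2.copyMakeBorder(i,0,0,0,4,0) for i in ims]
def row(l): 
    x=np.hstack(l);return cv2.copyMakeBorder(x,0,0,0,max(0,800-x.shape[1]),0)[:,:800]
cv2.imwrite("pics/crop1.png",np.vstack([row(w[:2]),row(w[2:])])[:,:,::-1])
E
```

```text
scene muff 0.01 0.075 1389 [0.434  0.3344 0.0567] 0.075 [477. 364.] [152. 175.] 78.5
scene muff 0.135 0.15 166 [0.5049 0.3192 0.1435] 0.15 [469. 320.] [ 26. 122.] 78.1
scene muff 0.15 0.175 237 [0.4682 0.3235 0.156 ] 0.162 [473. 320.] [26. 83.] 78.5
scene stand 0.008 0.02 722 [ 0.593  -0.1891  0.0117] 0.02 [ 569. -244.] [227. 120.] 73.7
scene stand 0.16 0.18 336 [ 0.6151 -0.0832  0.172 ] 0.18 [610. -89.] [218.  37.] 76.0
scene stand 0.215 0.222 37 [ 0.5891 -0.1816  0.2188] 0.222 [ 587. -184.] [26. 45.] 73.0
scene stand 0.222 0.24 112 [ 0.5833 -0.1936  0.226 ] 0.231 [ 583. -196.] [47. 40.] 89.3
side muff 0.01 0.075 885 [0.4255 0.3013 0.0566] 0.075 [484. 423.] [290. 172.] 79.4
side muff 0.135 0.15 87 [0.503  0.3111 0.1431] 0.15 [464. 317.] [ 27. 121.] 79.6
side muff 0.15 0.175 157 [0.4676 0.3123 0.1572] 0.163 [464. 315.] [28. 79.] 83.5
side stand 0.008 0.02 2104 [ 0.5709 -0.2045  0.0118] 0.02 [586. -84.] [371. 139.] 87.4
side stand 0.16 0.18 426 [ 0.612  -0.086   0.1728] 0.18 [ 603. -103.] [241.  39.] 76.7
side stand 0.215 0.222 63 [ 0.5755 -0.2154  0.2188] 0.222 [ 581. -201.] [43. 40.] 40.2
side stand 0.222 0.24 306 [ 0.5802 -0.2006  0.227 ] 0.231 [ 580. -198.] [44. 42.] 83.9
```

View pics/crop1.png

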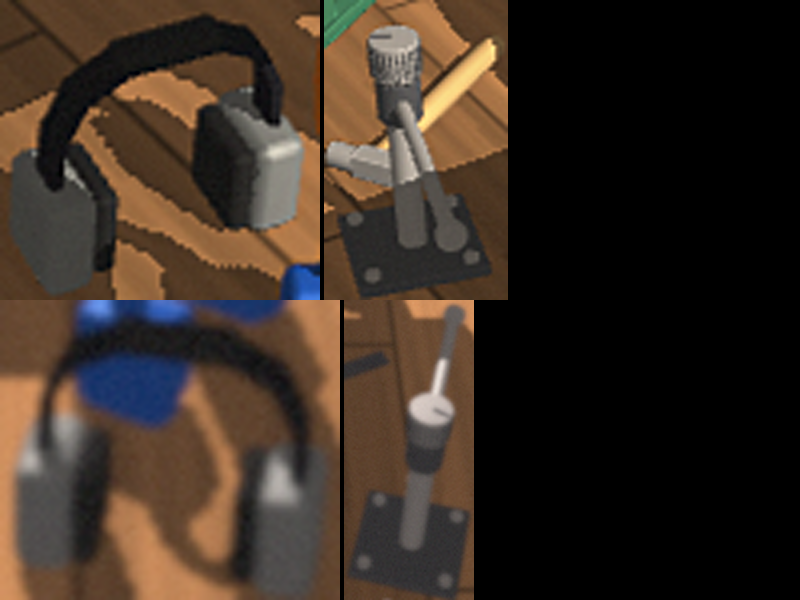

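The crop confirms the black band with grey cups as the muffs: crown near scene (375,298) and side (330,173). The stand's cap, collar and bar are all clear. Heights agree in both views (crown top 0.16, bar top 0.175, cap top about 0.228). Next I check how close the blue set is, check reach, then move to pre-grasp.

```bash
cat >> h.py <<'E'
def down(a): # tool z down, tool y at world yaw a
    y=np.array([np.cos(a),np.sin(a),0]);z=np.array([0,0,-1.]);return np.c_[np.cross(y,z),y,z]
M=np.array([.469,.318]);AM=np.radians(79.3)   # muffs, yaw of their y
C=np.array([.5815,-.197]);AB=np.radians(75.3) # cap, yaw of bar
B=np.array([np.cos(AB),np.sin(AB)])
E
python3 - <<'E'
from h import *
for n,r in(("scene",(395,330,445,435)),("side",(308,125,360,192))):
    f=np.load(n+"0.npz");u0,v0,u1,v1=r
    S=cv2.cvtColor(f["p"],cv2.COLOR_RGB2HSV)[v0:v1,u0:u1].reshape(-1,3);P=cloud(n,f["d"],r)
    g=(S[:,0]>105)&(S[:,0]<135)&(S[:,1]>120)&(P[:,2]>.1)&(P[:,2]<.18);Q=P[g]
    print(n,Q.min(0),Q.max(0))
s=sense();print(s["tcp_rot"].round(2))
for s_ in(0,np.pi):
    for p,a in((M,AM),(C+.13*B,AB),(C+.28*B,AB),(C,AB)):
        q=inverse_kinematics([*p,.22],down(a+s_));print(s_,None if q is None else np.round(q,2))
a=AM if abs(inverse_kinematics([*M,.25],down(AM))[6])<abs(inverse_kinematics([*M,.25],down(AM+np.pi))[6]) else AM+np.pi
movep([*M,.27],down(a))
T=sense();p,d=camera("wrist");cv2.imwrite("pics/w1.png",p[:,:,::-1]);np.savez("w1.npz",p=p,d=d,t=T["position"],R=T["tcp_rot"])
print(T["time_s"],T["joint_pos"].round(2),a)
E
```

```text
scene [0.44621797 0.4569935  0.10021919] [0.53399404 0.5917689  0.16288507]
side [0.41313168 0.3044351  0.10093268] [0.52733266 0.58177283 0.16327972]
[[-0.95  0.31 -0.  ]
 [ 0.31  0.95 -0.  ]
 [-0.   -0.   -1.  ]]
0 [-0.71  0.33  0.04  1.84 -0.02  0.98  0.73]
0 [-0.34  0.44  0.54  1.74 -0.26  1.03  1.6 ]
0 [-0.4   0.48  0.32  1.64 -0.16  1.05  1.28]
0 [-0.26  0.47  0.72  1.76 -0.35  1.04  1.9 ]
3.141592653589793 [-1.18  0.38  0.66  1.87 -0.27  0.99 -2.16]
3.141592653589793 [-0.63  0.58  0.99  1.75 -0.54  1.11 -1.29]
3.141592653589793 [-0.68  0.56  0.75  1.65 -0.42  1.1  -1.64]
3.141592653589793 [-0.46  0.61  1.07  1.77 -0.59  1.13 -1.03]
1.625 [-0.71  0.28  0.05  1.78 -0.02  1.08  0.73] 1.3840460968315034
```

View pics/w1.png

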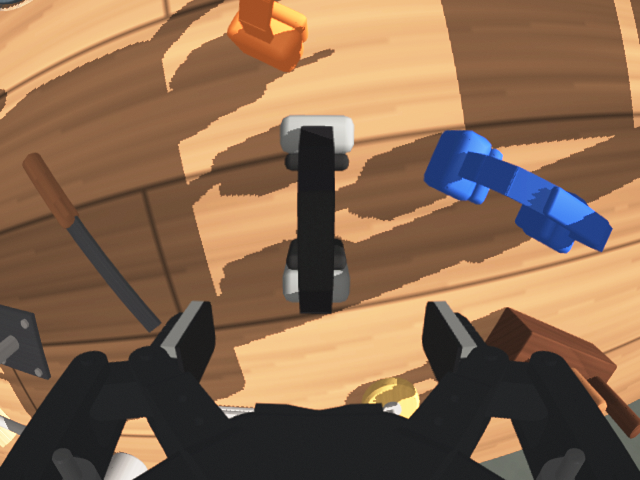

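The wrist view shows the muffs centred between the fingers at (317,210) and aligned with them. Blue (515,190) and orange (265,30) are well clear. I refine from this view, then grasp and lift.

```bash
cat >> h.py <<'E'
def wray(uv,t,R):
    c=camera_params("wrist");K=c["K"];v=(np.array(uv,float)-K[:2,2])/K[0,0];th=np.linalg.norm(v)
    d=np.array([*(v/th*np.sin(th)),np.cos(th)]);X=c["tool_from_camera"]
    return R@X[:3,3]+t,R@X[:3,:3]@d
def wplane(uv,z,t,R):
    o,d=wray(uv,t,R);return o+d*(z-o[2])/d[2]
E
python3 - <<'E'
from h import *
f=np.load("w1.npz");t,R=f["t"],f["R"]
# outer edges of the band's top (shoulders) and cup tops
far,near=wplane((317,117),.072,t,R),wplane((317,300),.072,t,R)
g=cv2.cvtColor(f["p"],cv2.COLOR_RGB2GRAY)
rows=[np.flatnonzero(g[v,270:370]<45)+270 for v in(200,210,220)]
um=np.mean([ (r.min()+r.max())/2 for r in rows]);c=wplane((um,210),.159,t,R)
print("cup ends",far,near,"mid",(far+near)/2,"band",um,c)
m=(far+near)/2; ex=np.array([np.sin(AM),-np.cos(AM)]);ey=np.array([np.cos(AM),np.sin(AM)])
p=ex*(M@ex)+ey*(c[:2]@ey); print("grasp at",p,"M",M,"along offset",(m[:2]-M)@ex)
R=down(AM)
command_gripper(.07);move_l([*p,.158],R,feed=.12)
print(command_gripper(.0,50),sense()["finger_gap"],sense()["gripper_force"])
print(move_l([*p,.215],R,feed=.1)); s=sense();print(s["time_s"],s["finger_gap"],s["wrist_force"],s["ft_torque"],s["position"])
E
```

```text
cup ends [0.38261394 0.33458652 0.072     ] [0.54505097 0.30403663 0.072     ] mid [0.46383245 0.31931158 0.072     ] band 315.6666666666667 [0.44351284 0.3225844  0.159     ]
grasp at [0.46895777 0.31777653] M [0.469 0.318] along offset -0.005321213784597681
False 0.023152701477221604 49.708460569381714
False
4.2667 0.023220825418107712 [-0.50560256 -0.06997738 -2.8677736 ] [-0.00264636 -0.0071529  -0.01199667] [0.46845931 0.31747172 0.21432294]
```

```bash
python3 - <<'E'
from h import *
R=down(AB);z=.22
p0=sense()["position"];move_l([*p0[:2],z],feed=.1)
movep([*(C+.285*B),z],R)
move_l([*(C+.13*B),z],R,feed=.12)
p,d=camera("scene");cv2.imwrite("pics/s2.png",cv2.resize(p[130:330,130:430],(750,500))[:,:,::-1])
s=sense();print(s["time_s"],s["joint_pos"].round(2),s["wrist_force"],s["ft_torque"],s["finger_gap"])
E
```

```text
7.1667 [-0.11  0.41  0.21  1.73 -0.1   1.02  1.45] [-0.36759235 -0.72650854 -2.44207919] [-0.02334511  0.0080656  -0.00562077] 0.02354946673986662
```

View pics/s2.png

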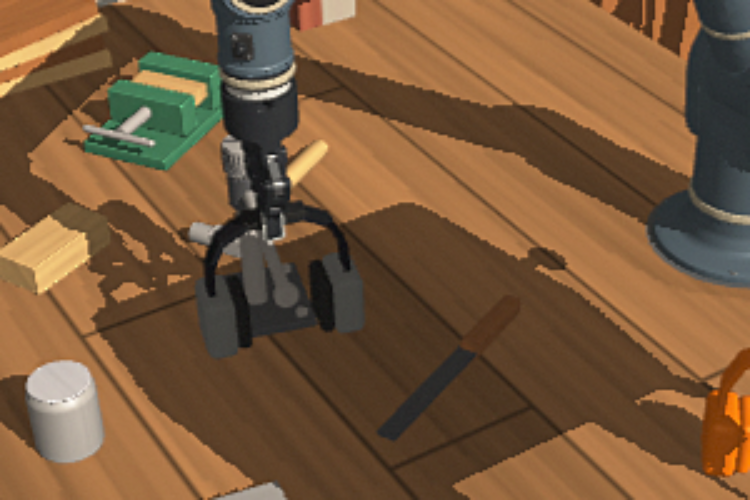

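The muffs straddle the bar: cups at (220,315) and (340,290), with the bar between them near (275,270). I lower and release them, then inspect.

```bash
python3 - <<'E'
from h import *
p=C+.13*B;R=down(AB)
print(move_l([*p,.183],R,feed=.04,until_force=2)); s=sense();print(s["position"],s["wrist_force"])
command_gripper(.06);move_l([*p,.30],R,feed=.12);sleep(.3)
im,d=camera("side");a=cv2.resize(im[180:400,310:460],(409,600))
im2,d2=camera("scene");b=cv2.resize(im2[160:310,180:290],(390,532))
b=cv2.copyMakeBorder(b,0,68,0,0,0);cv2.imwrite("pics/s3.png",np.hstack([a,b])[:,:,::-1])
for n,dd,i,r in(("side",d,im,(370,200,460,320)),("scene",d2,im2,(190,160,290,290))):
    P=cloud(n,dd,r);u0,v0,u1,v1=r;g=i[v0:v1,u0:u1].reshape(-1,3).max(1)<60
    Q=P[g&(P[:,2]>.17)&(P[:,2]<.2)]; r=C[:2];v=Q[:,:2]-C;y=v@B;x=v@np.array([B[1],-B[0]])
    k=(y>.09)&(y<.18);Q=Q[k]
    if k.sum(): print(n,k.sum(),np.median(x[k]),x[k].min(),x[k].max(),np.median(y[k]),Q[:,2].max())
print(sense()["time_s"],sense()["joint_pos"].round(2))
for k in range(0,8):
    a=AB+k*np.pi/8-np.pi/8; q=inverse_kinematics([*C,.26],down(a));print(round(a,2),None if q is None else np.round(q,2))
E
```

```text
True
[ 0.61450011 -0.07121589  0.20008124] [ 0.0708832  -0.03241125  4.09279879]
side 433 0.0007774448124078073 -0.05718784475579908 0.05676409085770912 0.12512289971717247 0.192854289230041
scene 297 0.004703806615600731 -0.05278668101350142 0.057844496634599334 0.13904872431553547 0.19270388882414147
9.575 [-0.12  0.34  0.22  1.63 -0.08  1.18  1.43]
0.92 [ 0.01  0.37  0.33  1.7  -0.13  1.09  1.3 ]
1.31 [ 0.06  0.37  0.26  1.7  -0.11  1.09  1.67]
1.71 [ 0.11  0.37  0.19  1.69 -0.08  1.09  2.03]
2.1 [ 0.17  0.36  0.12  1.69 -0.05  1.09  2.4 ]
2.49 [ 0.83  0.48 -0.8   1.65  0.37  1.17  2.43]
2.89 [ 1.03  0.64 -1.18  1.64  0.61  1.28  2.63]
3.28 [-0.49  0.57  1.12  1.72 -0.55  1.2  -2.23]
3.67 [-0.49  0.57  1.12  1.72 -0.55  1.2  -1.84]
```

View pics/s3.png

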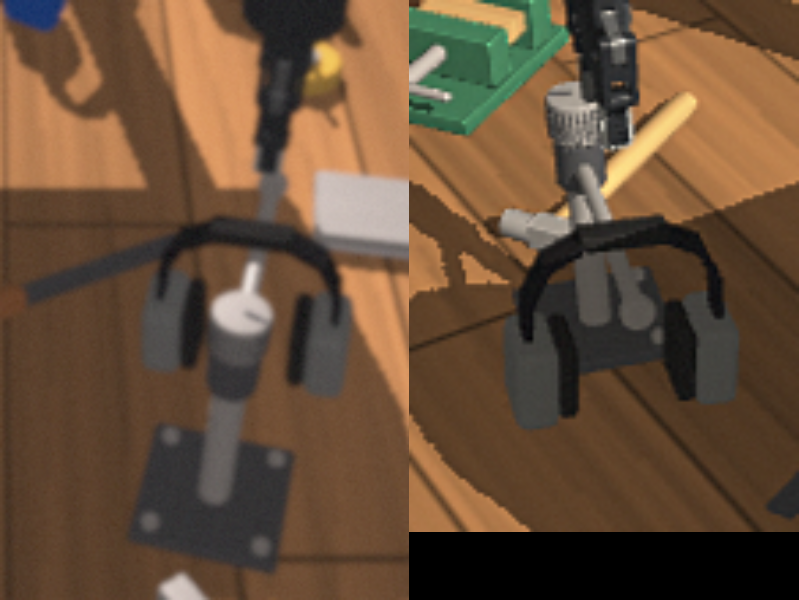

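The muffs hang level on the bar about 130 mm out, released, with cups at side (170,320) and (325,345) in the crop. The cap's top and mark are visible at (240,313). Tool yaw and joint 7 grow together, so I start the screw-down at high joint 7. I grip the cap and turn it clockwise in steps, watching the torque.

```bash
python3 - <<'E'
from h import *
Z=.218
command_gripper(.085)
movep([*C,.30],down(1.71))
move_l([*C,.26],down(1.71)) 
qa=np.array(inverse_kinematics([*C,.26],down(1.71)));print(qa.round(2))
qa[6]=2.35;move_joints(qa)
R=sense()["tcp_rot"];print(move_l([*C,Z],R,feed=.08,until_force=8))
qh=np.array(inverse_kinematics([*C,Z],R));ql=np.array(inverse_kinematics([*C,Z-.004],R))
print(qh.round(3),ql.round(3))
s=sense();print(s["position"],s["wrist_force"],s["ft_torque"]);f0=s["ft_torque"]
command_gripper(0,40);s=sense();print(s["finger_gap"],s["gripper_force"],s["wrist_force"],s["ft_torque"])
t0=s["ft_torque"][2];q0=s["joint_pos"]
np.savez("cap.npz",qh=qh,ql=ql,t0=t0)
th=0;n=0
while th<4.4:
    th+=.1;q=qh+(ql-qh)*th/(2*np.pi);q[6]=qh[6]-th;move_joints(q);s=sense();dt=s["ft_torque"][2]-t0
    print(round(th,1),"q7err %.3f"%(s["joint_pos"][6]-q[6]),"tz %.3f"%s["ft_torque"][2],s["wrist_force"].round(1),round(s["time_s"],2))
    if abs(dt)>.35 or np.linalg.norm(s["wrist_force"])>40: break
print(s["finger_gap"],s["gripper_force"],th)
E
```

```text
[ 0.11  0.37  0.19  1.69 -0.08  1.09  2.04]
False
[ 0.119  0.403  0.185  1.739 -0.086  1.005  2.356] [ 0.119  0.407  0.185  1.743 -0.087  0.997  2.356]
[ 0.58170298 -0.19709784  0.21802128] [-0.01593479 -0.39963236  0.7743867 ] [-0.04093342  0.04137407  0.02692082]
0.043168874344056224 41.10950231552124 [ 0.45457392 -1.93069517  2.65340151] [-0.47672057 -0.24846321  0.03690665]
0.1 q7err 0.002 tz -0.109 [ 1.6 -3.2  4.4] 12.78
0.2 q7err 0.004 tz -0.081 [ 2.4 -3.2  5.7] 13.03
0.3 q7err 0.004 tz -0.107 [ 2.  -3.9  5.6] 13.28
0.4 q7err 0.004 tz -0.036 [ 1.2 -3.9  4.9] 13.53
0.5 q7err 0.004 tz -0.115 [ 1.5 -3.7  5.3] 13.78
0.6 q7err 0.004 tz -0.109 [ 1.5 -3.8  4.6] 14.03
0.7 q7err 0.004 tz -0.089 [ 0.8 -4.6  5.2] 14.28
0.8 q7err 0.004 tz -0.131 [ 1.3 -3.5  5.1] 14.53
0.9 q7err 0.004 tz -0.108 [ 2.5 -3.8  5.3] 14.78
1.0 q7err 0.004 tz -0.100 [ 2.  -5.1  5.2] 15.03
1.1 q7err 0.004 tz -0.110 [ 2.3 -5.1  5.2] 15.28
1.2 q7err 0.004 tz -0.085 [ 1.9 -3.8  5.4] 15.53
1.3 q7err 0.004 tz -0.079 [ 0.7 -3.5  4.9] 15.78
1.4 q7err 0.004 tz -0.092 [ 1.8 -4.2  5. ] 16.02
1.5 q7err 0.004 tz -0.056 [ 2.  -4.1  5.3] 16.27
1.6 q7err 0.004 tz -0.092 [ 1.9 -4.4  5.5] 16.52
1.7 q7err 0.004 tz -0.112 [ 0.4 -4.   5.5] 16.77
1.8 q7err 0.004 tz -0.055 [ 1.3 -4.5  5.6] 17.02
1.9 q7err 0.004 tz -0.089 [ 1.2 -4.8  5.6] 17.27
2.0 q7err 0.004 tz -0.095 [ 0.4 -4.9  6.1] 17.52
2.1 q7err 0.004 tz -0.124 [ 1.1 -4.   5.8] 17.77
2.2 q7err 0.004 tz -0.088 [-0.1 -4.   5.6] 18.02
2.3 q7err 0.004 tz -0.087 [ 1.  -4.1  6.6] 18.27
2.4 q7err 0.004 tz -0.090 [ 1.6 -4.6  5.7] 18.52
2.5 q7err 0.004 tz -0.127 [ 0.4 -4.8  7.3] 18.77
2.6 q7err 0.004 tz -0.068 [ 0.3 -3.9  5.8] 19.02
2.7 q7err 0.004 tz -0.053 [-0.8 -4.1  7.1] 19.27
2.8 q7err 0.004 tz -0.063 [ 0.3 -4.4  5.9] 19.52
2.9 q7err 0.005 tz 0.139 [ 2.  -3.3  5.5] 19.77
3.0 q7err 0.006 tz 0.533 [ 3.2 -2.5  4.4] 20.02
0.04321292826726506 41.75053954124451 3.0000000000000013
```

Torque jumped by 0.6 N m at 2.9–3.0 rad (contact at about 2.85), within the 1.9–3.6 rad expected, so the cap is bottomed. I hold briefly, then back off 1.57 rad while keeping the grip.

```bash
python3 - <<'E'
from h import *
f=np.load("cap.npz");qh,ql=f["qh"],f["ql"]
sleep(.3);print(sense()["ft_torque"][2])
for th in(2.9,2.8,2.4,1.9,1.5,1.28):
    q=qh+(ql-qh)*th/(2*np.pi);q[6]=qh[6]-th;move_joints(q);s=sense()
    print(th,"tz %.3f"%s["ft_torque"][2],s["wrist_force"].round(1),round(s["time_s"],2))
sleep(.5);s=sense();print(s["finger_gap"],s["gripper_force"],s["qd"].round(3),s["time_s"],s["joint_pos"][6]-qh[6])
im,_=camera("side");im2,_=camera("scene")
a=cv2.resize(im[180:400,310:460],(409,600));b=cv2.copyMakeBorder(cv2.resize(im2[160:310,180:290],(390,532)),0,68,0,0,0)
cv2.imwrite("pics/s4.png",np.hstack([a,b])[:,:,::-1])
E
```

```text
0.5900647930819168
2.9 tz 0.070 [ 4.5 -2.1  4.3] 20.57
2.8 tz 0.097 [ 4.4 -2.   6.2] 20.82
2.4 tz 0.105 [ 2.2 -2.1  6.4] 21.29
1.9 tz 0.038 [-1.  -0.5  8. ] 21.84
1.5 tz 0.073 [-1.9 -0.8  8.9] 22.31
1.28 tz 0.094 [-2.5 -0.9  9.2] 22.63
0.043028936054175716 42.23529517650604 [ 0.001  0.    -0.001 -0.    -0.001  0.     0.001] 23.1333 -1.2792789219174296
```

View pics/s4.png

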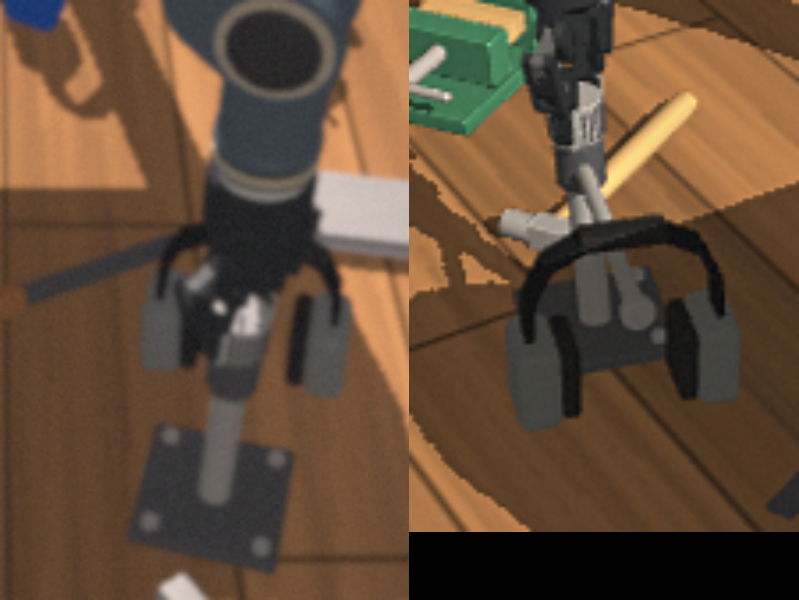

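The muffs hang untouched and the grip is at 42 N. The drag sign reads oddly, so before handing in I'll let go, compare the cap's mark with the first pictures, and re-grip.

```bash
python3 - <<'E'
from h import *
s=sense();R=s["tcp_rot"];p=s["position"];print("yaw y",np.arctan2(R[1,1],R[0,1]),p,"tz",s["ft_torque"][2])
np.savez("back.npz",q=s["joint_pos"],R=R,p=p)
command_gripper(.085);move_l([*p[:2],.30],R,feed=.15);move_l([*(C+.12*B),.31],R,feed=.2)
ims=[]
for n,z in(("side",.2275),("scene",.2275)):
    k=camera_params(n);x=k["rotation"].T@(np.array([*C,z])-k["position"]);uv=(k["K"]@(x/x[2]))[:2];print(n,uv)
    c=camera_params(n)
    # rectify cap top plane to world-aligned view (up=+y, right=+x), 60 mm square
    W=[(-.03,.03),(.03,.03),(.03,-.03),(-.03,-.03)];pts=[]
    for dx,dy in W:
        x=c["rotation"].T@(np.array([C[0]+dx,C[1]+dy,z])-c["position"]);pts.append((c["K"]@(x/x[2]))[:2])
    H=cv2.getPerspectiveTransform(np.float32(pts),np.float32([(0,0),(300,0),(300,300),(0,300)]))
    new,_=camera(n)
    ims.append(np.hstack([cv2.warpPerspective(i,H,(300,300),flags=cv2.INTER_CUBIC) for i in(np.load(n+"0.npz")["p"],new)]))
cv2.imwrite("pics/cap5.png",np.vstack(ims)[:,:,::-1])
print(sense()["time_s"],sense()["joint_pos"].round(2))
E
```

```text
yaw y 0.7404520524925012 [ 0.58059418 -0.19682736  0.21807528] tz 0.05258486452218028
side [398.40216477 294.02075776]
scene [226.03124486 185.81179608]
25.275 [-0.05  0.33  0.15  1.62 -0.05  1.19  0.85]
```

View pics/cap5.png

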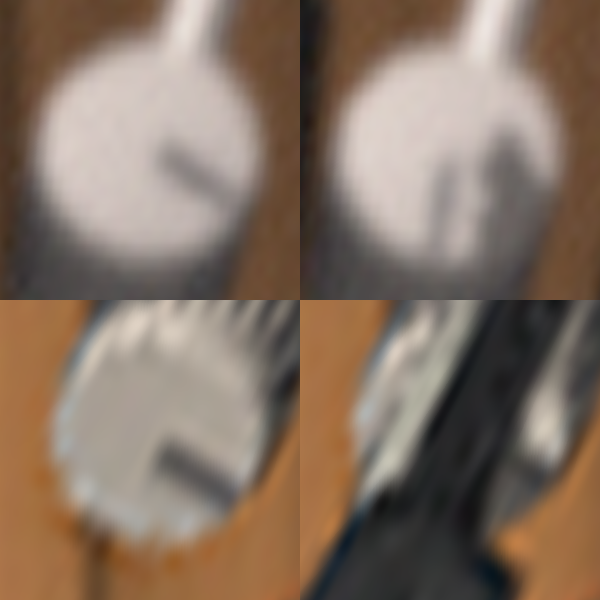

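Rectified cap top, initial versus now: the mark went from about -32° (lower right at 235,205) to about -97° (437,250). That is roughly 1.2 rad clockwise net, matching the 2.85 down and 1.57 back. The cap turned without notable slip. I re-grip and hand in.

```bash
python3 - <<'E'
from h import *
f=np.load("back.npz");R,p=f["R"],f["p"]
move_l([*p[:2],.30],R,feed=.2);move_l(p,R,feed=.1)
command_gripper(0,40);sleep(.6);s=sense();print(s["finger_gap"],s["gripper_force"],s["time_s"],s["wrist_force"],np.abs(s["qd"]).max())
print(finish_job())
E
```

```text
0.04303898989374441 40.46236574649811 28.05 [-1.09769198e+00 -2.29303857e-03  5.29059071e+00] 0.0019011892035666518
the job is handed in; nothing more can be done
None
```

The job is handed in at 28 s of the 64 s limit: the ear defenders hang released on the bar, and the cap was bottomed, backed off about a quarter turn (I estimate 1.6–1.7 rad) and is held at 40 N; the rig returned no verdict.

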